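# Weigh two hub plugs and press the heavy one home

## Task

The two black plugs look alike, but one is solid and the other is drilled out inside. Gently stand one on each pan of the balance and let go of both so that the beam settles; then take the plug whose side drops and press it, neither hammering nor forcing it, into the bore of the wheel hub until its head sits flush on the hub's top. Leave the other plug standing on its pan, let go, and leave everything else where it is.

Things in the scene. Friction and masses are not known exactly. Their poses are not given: they have to be found in the camera images.
- plug_a: Black round stepped plug with an orange band, 60 mm tall, standing upright; looks the same as plug_b. Foot: diameter 28 mm, 26 mm long, with a 3 mm chamfer at its lower end (23 mm wide at the very bottom). Head above it: diameter 36 mm, from 26 to 60 mm above the underside; grip it by the head. Origin: centre of the underside; z up along its axis. 0.10 to 0.42 kg; which plug is the heavier changes from start to start.
- plug_b: The second plug, same shape and look as plug_a, also 0.10 to 0.42 kg.
- balance: Green pivot balance, fixed to the bench: base 90 x 130 mm, two cheeks 62 mm high (a small white dial behind reaches 77 mm). Origin: centre of the underside. The beam lies along its own y, the pivot axis along its own x, 50 mm above the bench.
- beam (a joint): Tilt of the balance beam in rad, from about -0.07 to +0.07 (rubber-cushioned stops at both ends, which give a little); 0 is level, positive: the left pan (own +y) is down, negative: the right pan is down. It swings easily, is damped, has no return spring, and with both pans loaded always comes to rest on a stop, within a second, or several seconds when the two weigh nearly the same.
- pan_left (a point): Centre of the floor of the left pan (balance's own +y side, 120 mm from the pivot; about 64 mm above the bench when level, 8 mm higher or lower at the stops). Pan: aluminium dish, flat floor at least 60 mm across, rim 6 mm above the floor, outside 80 mm across. It tilts with the beam.
- pan_right (a point): Centre of the floor of the right pan (balance's own -y side, 120 mm from the pivot), otherwise like pan_left.
- hub: Aluminium bicycle wheel hub held upright on a blue block 110 x 110 x 18 mm fixed to the bench; origin: centre of the block's underside, z up. The barrel (52 mm across, flange 82 mm, flange top at 62.5 mm) is clamped firmly but up to 7 mm off the block's centre along the block's x and y, which this pose does not show. On its rubber pad it gives 1 mm per 6 N pressed down and springs back.
- hub_mouth (a point): Point over the block's centre, level with the hub's top face, 70 mm above the bench; the real bore is up to 7 mm off along the block's x and y. Bore about 30 mm across (1 mm of play around the foot), no chamfer. 10 to 14 mm down a brass seat slides down stiffly (8 N, no spring): the foot pushes it till the plug's head meets the hub's top, 26 mm of foot inside. Over 25 N on the hub is too much.
- oil: Bystander: oil bottle, 48 mm across, 120 mm tall, standing. Origin: centre of the underside.
- sprocket: Bystander: steel sprocket lying flat, about 102 mm across, 6 mm thick. Origin: centre of the underside.
- spanner: Bystander: a wrench lying flat on the bench beyond the balance. Origin on its underside, near its middle.
There are look-alikes about, which are no part of the job. What is shaped like the hub but orange is not meant. What is shaped like the plug_a but green is not meant.

How it is judged (in metres and radians):
On the way, in this order (a step that is already met when the one before it is completed fails the run):
1. one plug stands on each pan, both let go, and the beam has settled with one side down (contact force between the fingers and plug_a below 0.05 N and contact force between the fingers and plug_b below 0.05 N and velocity of joint beam between -0.01 and 0.01 rad/s and linear speed of each of plug_a, plug_b below 0.02 m/s and angle between each of plug_a, plug_b's own z axis and vertical below 0.2 rad and ((distance between plug_a and pan_left below 0.03 m and distance between plug_b and pan_right below 0.03 m and value of joint beam above 0.055 rad) or (distance between plug_a and pan_right below 0.03 m and distance between plug_b and pan_left below 0.03 m and value of joint beam below -0.055 rad) or (distance between plug_b and pan_left below 0.03 m and distance between plug_a and pan_right below 0.03 m and value of joint beam above 0.055 rad) or (distance between plug_b and pan_right below 0.03 m and distance between plug_a and pan_left below 0.03 m and value of joint beam below -0.055 rad))), for 0.3 s.
2. the plug on the dropped side is gripped there, the other still on its pan ((((distance between plug_a and pan_left below 0.03 m and distance between plug_b and pan_right below 0.03 m and value of joint beam above 0.055 rad) and contact force between the fingers and plug_a above 1 N and contact force between the fingers and plug_b below 0.05 N) or ((distance between plug_a and pan_right below 0.03 m and distance between plug_b and pan_left below 0.03 m and value of joint beam below -0.055 rad) and contact force between the fingers and plug_a above 1 N and contact force between the fingers and plug_b below 0.05 N) or ((distance between plug_b and pan_left below 0.03 m and distance between plug_a and pan_right below 0.03 m and value of joint beam above 0.055 rad) and contact force between the fingers and plug_b above 1 N and contact force between the fingers and plug_a below 0.05 N) or ((distance between plug_b and pan_right below 0.03 m and distance between plug_a and pan_left below 0.03 m and value of joint beam below -0.055 rad) and contact force between the fingers and plug_b above 1 N and contact force between the fingers and plug_a below 0.05 N))), for 0.04 s.
3. that plug is pressed home in the hub's bore while the other stays on its pan ((((z of plug_a in the frame of hub_mouth below -0.0245 m and horizontal distance between plug_a and hub_mouth below 0.0125 m) and (distance between plug_b and pan_left below 0.03 m or distance between plug_b and pan_right below 0.03 m)) or ((z of plug_b in the frame of hub_mouth below -0.0245 m and horizontal distance between plug_b and hub_mouth below 0.0125 m) and (distance between plug_a and pan_left below 0.03 m or distance between plug_a and pan_right below 0.03 m)))), for 0.1 s.
At the end, for the whole second after the job is handed in: The plug whose pan dropped stands upright in the hub's bore with its head within 1.5 mm of flush on the hub's top (and so within 12.5 mm of hub_mouth, sideways), and the other plug stands upright on a pan, within 30 mm of its centre; both are let go and at rest ((((z of plug_a in the frame of hub_mouth below -0.0245 m and horizontal distance between plug_a and hub_mouth below 0.0125 m) and angle between plug_a's own z axis and vertical below 0.06 rad and (distance between plug_b and pan_left below 0.03 m or distance between plug_b and pan_right below 0.03 m) and angle between plug_b's own z axis and vertical below 0.2 rad) or ((z of plug_b in the frame of hub_mouth below -0.0245 m and horizontal distance between plug_b and hub_mouth below 0.0125 m) and angle between plug_b's own z axis and vertical below 0.06 rad and (distance between plug_a and pan_left below 0.03 m or distance between plug_a and pan_right below 0.03 m) and angle between plug_a's own z axis and vertical below 0.2 rad)) and contact force between the fingers and plug_a below 0.05 N and contact force between the fingers and plug_b below 0.05 N and linear speed of each of plug_a, plug_b below 0.02 m/s); the robot touches nothing.
It fails at once if a plug and the hub press on each other with more than 25 N (contact force between any of plug_a, plug_b and hub above 25 N).
It fails at once if a plug is dropped or pushed onto the balance with more than 25 N (contact force between any of plug_a, plug_b and balance above 25 N).
It fails at once if the robot pushes the hub or the balance directly with more than 15 N (contact force between any of the arm, the fingers and hub above 15 N or contact force between any of the arm, the fingers and balance above 15 N).
It fails at once if the oil bottle, sprocket or spanner is moved more than 20 mm (distance of any of oil, sprocket, spanner from where it was at the start of the episode above 0.02 m).
It also fails if it takes over 72 s, if anything falls off the work surface, if the arm or the gripper's body presses on something with over 40 N, if the wrist force passes 120 N, or if a joint passes its speed limit or range.

## Robot

A 6-joint arm with a two-finger parallel gripper is mounted at the origin on the work surface. World frame = base frame: x ahead of the robot, y to its left, z up, the work surface at z = 0. Lengths are in m, angles in degrees, forces in N, time in s.
With the tool pointing down it reaches from about 0.4 to 0.825 m from the base axis. Payload 7 kg.
Tool frame: the origin (TCP) lies on the centre line of the jaws, within the pads' length; the fingertips stand 14 mm ahead of it and the grasp point (between the pads) lies 5 mm behind it; z points along the fingers, x is the direction in which the jaws open and shut, and the axes are right-handed (so a half turn about z gives the same grasp; the last joint's range is limited). The gripper opens to 88 mm and grips with 3 to 60 N. Pads are 19 mm wide; open, the fingers measure 130 mm over their backs; the gripper's body (78 mm by 193 mm) begins 47 mm behind the grasp point.
Start: joints at [90.476, 20.546, 0.682, 0, -70.136, -16.507], TCP at [0.186, 0.649, 0.211] pointing down, gripper open.
Joint ranges: [-176.03, 176.03], [-82.01, 121.73], [-58.28, 71.71], [-173.87, 95.51], [-174.79, -0.11], [-173.66, 173.66]. Speed limits (degrees/s): [136.94, 136.94, 172.46, 180, 180, 180].

## Interface

Orientations are given as [roll, pitch, yaw] about the fixed x, y, z axes, in that order (R = Rz(yaw) Ry(pitch) Rx(roll)).
In Python, from plant import * gives the robot as it stands.
- The arm moves only by the shell command python3 -m handwheel 'ROWS' [OPENING]. ROWS is JSON, a list of rows, each a list of 2 entries, a list of its own where there are three numbers: the shift along the tool's x, y, z each as a share of 0.2 m, from -1 to 1, then the turn, a rotation vector about the tool's x, y, z each as a share of 360 degrees, from -1 to 1. In form: [[[tx, ty, tz], [ax, ay, az]], ...]. A call has 1 to 5 rows; each row is the pose to reach, as a shift and turn from the pose commanded when the call began, along the tool's axes at that moment, turning the shorter way round; what a row does not reach only later rows make up. A row lasts 1/12 s, in which the tool goes at most 41.7 mm and 7.16 degrees, less where a joint would pass 70% of its speed; a pose out of reach is approached as far as the arm can. A call with a number of a shift or a turn outside -1 to 1 is refused whole. A call with a gripper value outside its range is refused whole. OPENING is the closure, from -1 (fully open) to 1 (shut), set as the call begins (- or left out, the last holds). The fingers move at their own pace and stop on an object; the grip force is fixed at half the most. Time passes only in rows, so rows that repeat a pose let the fingers close. It gives the time, the measured TCP pose, the force and the opening at its end, in the units of the state.
- get_obs(): the state, without advancing time (a new reading comes with each control period).
- snapshot(name): name is "scene" or "side" or "wrist"; returns a dict with "color" (384x512x3 uint8, red, green, blue), "z_map" (384x512 float32, m along the optical axis (not along the pixel's ray), 0 where there is no reading), "intrinsics" (3x3 intrinsics, pixels), "rvec" (rotation vector, rad) and "tvec" (3), from world to camera coordinates, as OpenCV has them. Camera axes: x right, y down, z forward; pixel columns grow to the right and rows downward; lengths in m; the calibration is good to about 2 mm. A picture is of the moment at which its call begins.
- close_job(): hands the job in, once; it reports no verdict.
The state is a dict: "clock": time; "joint_pos": joint angles; "qvel": joint speeds; "tau": joint torques, N m; "tool_pos": TCP position; "orientation": TCP orientation; "force": force on the tool from outside, world axes, zero at the start; "moment": the same for the moment, N m; "opening": finger opening in m.
Only numpy, scipy, OpenCV 4.12 (cv2) and the standard library are available. Lean on these libraries where they do the work, as an engineer would, in place of code of your own. Each camera call takes 0.05 s, during which the arm holds its last target. There are 200 camera calls.

## Working session

There is one attempt and no reset: what is moved stays moved. The work goes in short steps, Python scripts to look and compute and a shell command to move; the robot and the scene stay as the last step left them, time stands still between calls to the robot, and variables do not carry over. Pictures are saved under pics/ and viewed, about 8 in all and at most 12, crops included, and the job is handed in when it is done.

```bash
mkdir -p pics; ls; cat > h.py <<'E'
from plant import *
import numpy as np, cv2
from scipy.spatial.transform import Rotation as R
def cam(n,save=None):
    s=snapshot(n)
    if save: cv2.imwrite('pics/'+save,cv2.cvtColor(s['color'],cv2.COLOR_RGB2BGR))
    return s
def world(s):
    K=s['intrinsics'];z=s['z_map'];v,u=np.mgrid[:z.shape[0],:z.shape[1]]
    c=np.stack([(u-K[0,2])/K[0,0]*z,(v-K[1,2])/K[1,1]*z,z],-1)
    M=R.from_rotvec(np.ravel(s['rvec'])).as_matrix()
    w=(c-np.ravel(s['tvec']))@M; w[z==0]=np.nan
    return w
E
python3 - <<'E'
from h import *
o=get_obs();print(o)
a=cam('scene');b=cam('side')
np.savez('s0.npz',**{'a_'+k:v for k,v in a.items()},**{'b_'+k:v for k,v in b.items()})
im=np.hstack([a['color'],b['color']])
cv2.imwrite('pics/1.png',cv2.cvtColor(a['color'],cv2.COLOR_RGB2BGR))
cv2.imwrite('pics/2.png',cv2.cvtColor(b['color'],cv2.COLOR_RGB2BGR))
E
```

```text
pics
{'clock': 0.0, 'joint_pos': array([ 9.04749783e+01,  2.05913661e+01,  6.32066910e-01, -2.13354526e-02,
       -7.01363268e+01, -1.65048504e+01]), 'qvel': array([-0.07197631, -0.07006962, -0.01596181, -0.02562208, -0.02816437,
        0.05191628]), 'tau': array([-6.83139187e-04, -5.82720852e+01,  2.93073517e+01,  6.99724406e+00,
        7.07796498e-03, -1.50551791e-04]), 'tool_pos': array([0.18629483, 0.64822221, 0.20990671]), 'orientation': array([-1.79992060e+02, -9.73842471e-02, -1.06037145e+02]), 'force': array([-0.12674073,  0.34310455, -0.1847662 ]), 'moment': array([ 0.01703304, -0.04327687, -0.10633902]), 'opening': 0.08760372313505949}
```

View pics/1.png

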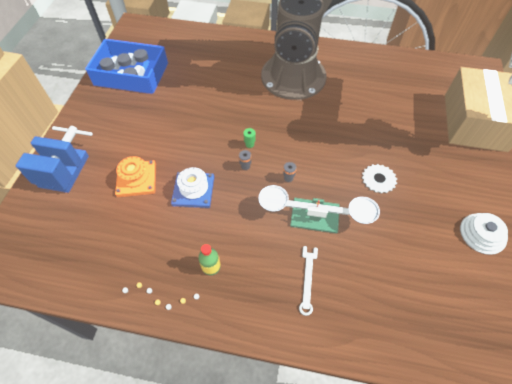

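View pics/2.png

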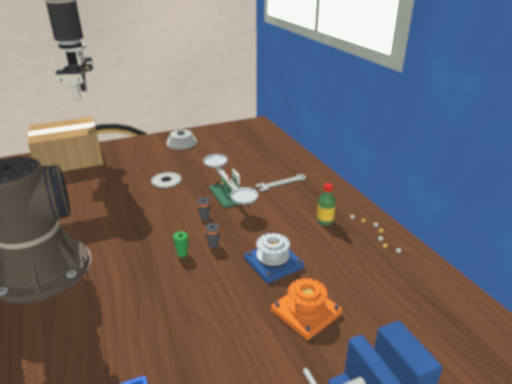

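```bash
python3 - <<'E'
from h import *
d=np.load('s0.npz')
a={k[2:]:d[k] for k in d if k[:2]=='a_'}
w=world(a)
M=R.from_rotvec(np.ravel(a['rvec'])).as_matrix();print('campos',-M.T@np.ravel(a['tvec']))
for n,(u,v) in dict(plug1=(245,155),plug2=(289,168),hub=(193,177),panA=(273,199),panB=(364,210),oil=(206,249),spr=(372,172),span=(309,280),green=(250,133),pivot=(317,208),cone=(488,228)).items():
    print(n,w[v,u].round(3))
# clusters by height
X=w.reshape(-1,3)
def around(c,r,z0,z1):
    m=(np.hypot(X[:,0]-c[0],X[:,1]-c[1])<r)&(X[:,2]>z0)&(X[:,2]<z1);P=X[m];
    return len(P),P.mean(0).round(4),((P.min(0)+P.max(0))/2).round(4),np.ptp(P,axis=0).round(4)
for n,u,v,z0,z1 in [('plug1',245,155,.05,.066),('plug2',289,168,.05,.066),('hubtop',193,177,.058,.08),('panA',273,199,.05,.09),('panB',364,210,.05,.09)]:
    print(n,around(w[v,u],.06,z0,z1))
    if 'pan' in n: print(w[v-6:v+7:3,u-6:u+7:6,2].round(4).tolist())
# project tool
o=get_obs();c=M@o['tool_pos']+np.ravel(a['tvec']);print((a['intrinsics']@c)[:2]/c[2],a['intrinsics'])
hb=w[160:208,170:216];col=a['color'][160:208,170:216].astype(int)
m=(col[...,2]>col[...,0]+50)&(hb[...,2]>.012)&(hb[...,2]<.024)
P=hb[m][:,:2].astype(np.float32);print('block',cv2.minAreaRect(P))
gb=w[195:235,285:345];col=a['color'][195:235,285:345].astype(int)
m=(col[...,1]>col[...,0]+30)&(gb[...,2]>.003)
P=gb[m];print('bal',cv2.minAreaRect(P[P[:,2]<.025][:,:2].astype(np.float32)),P[:,2].min(),P[:,2].max())
E
```

```text
campos [1.07672437 0.08345901 0.92952622]
plug1 [ 0.426 -0.081  0.057]
plug2 [0.448 0.052 0.058]
hub [ 0.531 -0.208  0.058]
panA [0.559 0.025 0.06 ]
panB [0.549 0.267 0.066]
oil [ 0.758 -0.101  0.117]
spr [0.376 0.297 0.005]
span [0.746 0.153 0.007]
green [ 0.344 -0.083  0.061]
pivot [0.561 0.146 0.055]
cone [0.533 0.589 0.054]
plug1 (118, array([ 0.4308, -0.0825,  0.0578]), array([ 0.4291, -0.0829,  0.0564]), array([0.036 , 0.0352, 0.0119]))
plug2 (125, array([0.4487, 0.0524, 0.0583]), array([0.4469, 0.0521, 0.0574]), array([0.0358, 0.0357, 0.0135]))
hubtop (502, array([ 0.5456, -0.209 ,  0.0635]), array([ 0.5423, -0.2102,  0.0659]), array([0.0833, 0.0791, 0.0156]))
panA (628, array([0.5583, 0.0271, 0.0611]), array([0.5591, 0.0347, 0.0606]), array([0.0782, 0.099 , 0.0197]))
[[0.0593, 0.0607, 0.0596], [0.0595, 0.064, 0.0643], [0.0634, 0.0598, 0.062], [0.0612, 0.0625, 0.0616], [0.0621, 0.0614, 0.0633]]
panB (679, array([0.5514, 0.2614, 0.0661]), array([0.5518, 0.2557, 0.063 ]), array([0.0799, 0.094 , 0.0255]))
[[0.0659, 0.0654, 0.066], [0.0657, 0.0631, 0.0655], [0.064, 0.0661, 0.0659], [0.0628, 0.0641, 0.0635], [0.0636, 0.0657, 0.0643]]
[525.83976234  92.86974555] [[374.44813853   0.         256.98847576]
 [  0.         374.44813853 195.02688682]
 [  0.           0.           1.        ]]
block ((0.544103741645813, -0.21215076744556427), (0.11027452349662781, 0.10804028809070587), 7.8028693199157715)
bal ((0.5564119815826416, 0.14505510032176971), (0.09181065112352371, 0.1260165572166443), 1.6463218927383423) 0.00526098638133937 0.06335918743807924
```

The scene view shows the plugs at about (245,160) and (289,172), the hub at (193,185), the pans at (273,199) and (364,210), and the green look-alike at (250,138). The side view agrees. I'll go to plug 2 first.

```bash
cat >> h.py <<'E'
def rel(p,rpy=(180,0,180)):
    o=get_obs();T=R.from_euler('xyz',o['orientation'],degrees=True);G=R.from_euler('xyz',rpy,degrees=True)
    print('pos',o['tool_pos'].round(4),'rpy',o['orientation'].round(2),'F',o['force'].round(2),'open',round(o['opening'],4),'t',round(o['clock'],2))
    print('shift',(T.inv().apply(np.array(p)-o['tool_pos'])/0.2).round(3),'turn',((T.inv()*G).as_rotvec(degrees=True)/360).round(4))
E
python3 -m handwheel '[[[0.16,-0.133,0],[0.02,0,0.02]]]' - >/dev/null 2>&1 & kill $! 2>/dev/null; wait
python3 -c "
from h import *
rel([.4475,.052,.21])"
```

```text
pos [0.1863 0.6483 0.21  ] rpy [-1.7999e+02 -9.0000e-02 -1.0604e+02] F [ 0.58 -0.4  -0.38] open 0.0874 t 0.1
shift [ 2.505 -2.079  0.004] turn [-2.000e-04 -2.000e-04  2.055e-01]
```

```bash
python3 -m handwheel '[[[0.16,-0.133,0],[0,0,0.02]],[[0.32,-0.266,0],[0,0,0.04]],[[0.48,-0.4,0],[0,0,0.06]],[[0.64,-0.53,0],[0,0,0.08]],[[0.8,-0.665,0],[0,0,0.099]]]' -0.3
python3 -c "
from h import *
rel([.4475,.052,.21])"
```

```text
clock: 0.52
tool_pos: [0.2702, 0.4563, 0.2104]
orientation: [-180.0, -0.0, -142.0]
force: [0.7, 0.4, 0.1]
opening: 0.0604
pos [0.2702 0.4563 0.2104] rpy [-1.7998e+02 -3.0000e-02 -1.4201e+02] F [0.66 0.37 0.14] open 0.0604 t 0.52
shift [ 0.546 -2.139  0.003] turn [-1.000e-04 -1.000e-04  1.055e-01]
```

```bash
python3 -m handwheel '[[[0.05,-0.19,0],[0,0,0.0197]],[[0.1,-0.38,0],[0,0,0.0394]],[[0.15,-0.57,0],[0,0,0.059]],[[0.2,-0.76,0],[0,0,0.079]],[[0.25,-0.96,0],[0,0,0.0985]]]'
python3 -c "
from h import *
rel([.4475,.052,.21])"
```

```text
clock: 0.93
tool_pos: [0.3499, 0.2749, 0.2108]
orientation: [180.0, -0.0, -177.5]
force: [1.6, 0.6, 1.2]
opening: 0.057
pos [0.3499 0.2749 0.2108] rpy [ 179.99   -0.   -177.45] F [1.58 0.59 1.24] open 0.057 t 0.93
shift [-0.438 -1.135  0.004] turn [ 0.     -0.      0.0071]
```

```bash
python3 -m handwheel '[[[-0.073,-0.19,0],[0,0,0.0071]],[[-0.146,-0.38,0],[0,0,0.0071]],[[-0.22,-0.57,0],[0,0,0.0071]],[[-0.29,-0.76,0],[0,0,0.0071]],[[-0.365,-0.95,0],[0,0,0.0071]]]'
python3 -m handwheel '[[[-0.06,-0.17,0.1],[0,0,0]],[[-0.06,-0.17,0.2],[0,0,0]],[[-0.06,-0.17,0.3],[0,0,0]],[[-0.06,-0.17,0.3],[0,0,0]],[[-0.06,-0.17,0.3],[0,0,0]]]'
python3 - <<'E'
from h import *
rel([.4475,.052,.14])
s=cam('wrist','3.png');np.savez('w3.npz',**s)
w=world(s);X=w.reshape(-1,3)
for z0,z1 in ((.053,.066),):
    m=(X[:,2]>z0)&(X[:,2]<z1)&(np.hypot(X[:,0]-.4475,X[:,1]-.052)<.04);P=X[m];print(len(P),P.mean(0),(P.min(0)+P.max(0))/2,np.ptp(P,axis=0))
    print(cv2.minEnclosingCircle(P[:,:2].astype(np.float32)))
E
```

```text
clock: 1.35
tool_pos: [0.4323, 0.0887, 0.211]
orientation: [180.0, 0.0, -179.7]
force: [0.5, 1.8, -0.4]
opening: 0.057
clock: 1.77
tool_pos: [0.4439, 0.0561, 0.1504]
orientation: [-179.9, -0.1, -179.7]
force: [0.8, 0.5, 0.6]
opening: 0.0572
pos [0.4439 0.0561 0.1504] rpy [-1.7992e+02 -1.2000e-01 -1.7971e+02] F [0.78 0.46 0.58] open 0.0572 t 1.77
shift [-0.018 -0.021  0.052] turn [-0.0002 -0.0003  0.0008]
1562 [0.44379712 0.04944705 0.05974459] [0.4437253  0.0501038  0.05746477] [0.03637471 0.03537303 0.00890915]
((0.44369077682495117, 0.0503811240196228), 0.018374107778072357)
```

View pics/3.png

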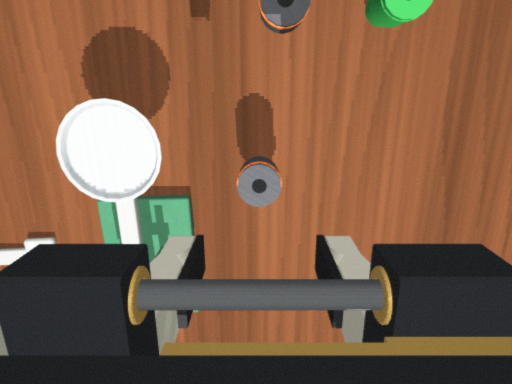

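Wrist view: plug 2 at (259,187), centred between the open jaws, with the right pan at (110,150) clear to the left. Descending to grip it.

```bash
python3 -m handwheel '[[[-0.004,-0.026,0.15],[0,0,0.0008]],[[-0.004,-0.026,0.3],[0,0,0.0008]],[[-0.004,-0.026,0.45],[0,0,0.0008]],[[-0.004,-0.026,0.552],[0,0,0.0008]],[[-0.004,-0.026,0.552],[0,0,0.0008]]]'
python3 -m handwheel '[[[0,0,0],[0,0,0]],[[0,0,0],[0,0,0]],[[0,0,0],[0,0,0]],[[0,0,0],[0,0,0]],[[0,0,0],[0,0,0]]]' 1
python3 -c "
from h import *
rel([.4475,.052,.04])"
```

```text
clock: 2.23
tool_pos: [0.4437, 0.0515, 0.0384]
orientation: [-179.9, -0.2, -179.9]
force: [-1.1, -0.8, -0.5]
opening: 0.057
clock: 2.65
tool_pos: [0.4462, 0.0521, 0.0419]
orientation: [179.9, 0.1, -180.0]
force: [-0.6, 1.2, 8.5]
opening: 0.0334
pos [0.4462 0.0521 0.0419] rpy [ 1.7993e+02  1.4000e-01 -1.7995e+02] F [-0.62  1.24  8.46] open 0.0334 t 2.65
shift [-0.007 -0.     0.009] turn [0.0002 0.0004 0.0001]
```

```bash
python3 -m handwheel '[[[0,0,-0.05],[0,0,0]],[[0,0,-0.2],[0,0,0]],[[0,0,-0.4],[0,0,0]],[[0,0,-0.6],[0,0,0]],[[0,0,-0.8],[0,0,0]]]'
python3 -m handwheel '[[[0,0,0],[0,0,0]],[[0,0,0],[0,0,0]],[[0,0,0],[0,0,0]]]'
python3 - <<'E'
from h import *
rel([.552,.265,.2])
s=cam('side','4.png');c=cam('wrist');cv2.imwrite('pics/5.png',cv2.cvtColor(c['color'],cv2.COLOR_RGB2BGR))
# pan left from wrist? list elevated aluminium
E
```

```text
clock: 3.07
tool_pos: [0.4445, 0.0511, 0.2027]
orientation: [180.0, 0.0, -180.0]
force: [0.3, 0.5, -1.5]
opening: 0.0334
clock: 3.32
tool_pos: [0.4447, 0.0515, 0.2004]
orientation: [179.9, 0.0, -180.0]
force: [0.3, -0.2, -2.6]
opening: 0.0335
pos [0.4447 0.0515 0.2004] rpy [ 179.95    0.   -180.  ] F [ 0.28 -0.18 -2.61] open 0.0335 t 3.32
shift [-0.537  1.068  0.003] turn [0.0001 0.     0.    ]
```

```bash
python3 -m handwheel '[[[-0.09,0.18,0],[0,0,0]],[[-0.18,0.36,0],[0,0,0]],[[-0.27,0.54,0],[0,0,0]],[[-0.36,0.72,0],[0,0,0]],[[-0.45,0.9,0],[0,0,0]]]'
python3 -m handwheel '[[[-0.09,0.17,0.1],[0,0,0]],[[-0.09,0.17,0.2],[0,0,0]],[[-0.09,0.17,0.3],[0,0,0]],[[-0.09,0.17,0.3],[0,0,0]],[[-0.09,0.17,0.3],[0,0,0]]]'
python3 - <<'E'
from h import *
rel([.552,.265,.12])
s=cam('wrist','6.png')
w=world(s);col=s['color'].astype(int)
X=w.reshape(-1,3);c=col.reshape(-1,3)
m=(X[:,2]>.05)&(X[:,2]<.085)&(c.min(1)>150)&(np.hypot(X[:,0]-.552,X[:,1]-.265)<.06);P=X[m]
print(len(P),P.mean(0),P.min(0),P.max(0))
s=cam('scene');w=world(s);X=w.reshape(-1,3)
m=(X[:,2]>.1)&(X[:,2]<.155)&(np.hypot(X[:,0]-.552,X[:,1]-.265)<.03);P=X[m];print('plug?',len(P),P.mean(0) if len(P) else 0)
E
```

```text
clock: 3.83
tool_pos: [0.5351, 0.2328, 0.1986]
orientation: [-179.9, -0.1, -180.0]
force: [0.0, -0.9, -1.1]
opening: 0.0335
clock: 4.25
tool_pos: [0.552, 0.2645, 0.1381]
orientation: [-179.8, -0.2, -180.0]
force: [-0.0, 0.1, -0.5]
opening: 0.0337
pos [0.552  0.2645 0.1381] rpy [-179.78   -0.23 -179.97] F [-0.04  0.1  -0.53] open 0.0337 t 4.25
shift [-0.     0.003  0.091] turn [-0.0006 -0.0006  0.0001]
6154 [0.55137001 0.24996678 0.06663756] [0.5116937  0.20557263 0.054115  ] [0.59066144 0.29123811 0.07504249]
plug? 29 [0.55918389 0.24886951 0.13137981]
```

View pics/6.png

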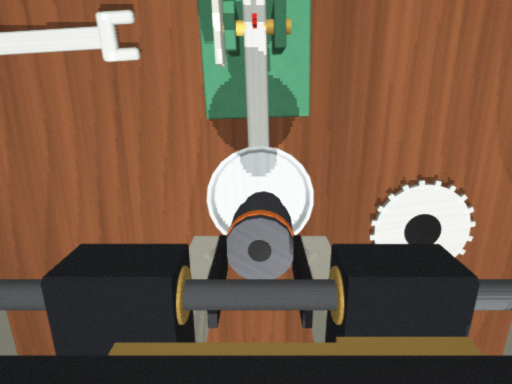

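Wrist view: the held plug at (260,245) hangs over the left pan at (260,195), and the sprocket at (425,228) is clear. Lowering gently.

```bash
python3 -m handwheel '[[[0,0.002,0.05],[0,0,0]],[[0,0.002,0.1],[0,0,0]],[[0,0.002,0.14],[0,0,0]],[[0,0.002,0.16],[0,0,0]],[[0,0.002,0.17],[0,0,0]]]'
python3 -m handwheel '[[[0,0,0.006],[0,0,0]],[[0,0,0.012],[0,0,0]],[[0,0,0.018],[0,0,0]],[[0,0,0.024],[0,0,0]],[[0,0,0.03],[0,0,0]]]'
python3 -m handwheel '[[[0,0,0.003],[0,0,0]],[[0,0,0.006],[0,0,0]],[[0,0,0.009],[0,0,0]],[[0,0,0.009],[0,0,0]],[[0,0,0.009],[0,0,0]]]'
python3 - <<'E'
from h import *
rel([.552,.265,.096])
s=cam('scene');w=world(s)
for n,c in (('R',(.559,.026)),('L',(.552,.265))):
    X=w.reshape(-1,3);m=(X[:,2]>.045)&(X[:,2]<.085)&(np.hypot(X[:,0]-c[0],X[:,1]-c[1])<.038);print(n,m.sum(),np.median(X[m,2]))
E
```

```text
clock: 4.77
tool_pos: [0.5527, 0.2655, 0.1055]
orientation: [-180.0, -0.1, -180.0]
force: [-1.0, -0.1, -1.4]
opening: 0.0333
clock: 5.18
tool_pos: [0.5533, 0.2661, 0.1006]
orientation: [180.0, 0.0, -180.0]
force: [0.3, 1.0, -1.1]
opening: 0.0335
clock: 5.6
tool_pos: [0.5531, 0.266, 0.0986]
orientation: [-180.0, -0.0, -180.0]
force: [-0.1, 0.0, -1.2]
opening: 0.0338
pos [0.5531 0.266  0.0986] rpy [-1.7999e+02 -1.0000e-02 -1.7998e+02] F [-0.06  0.   -1.24] open 0.0338 t 5.6
shift [ 0.006 -0.005  0.013] turn [-0.     -0.      0.0001]
R 562 0.07170632812262065
L 252 0.05677487810472527
```

```bash
python3 -m handwheel '[[[0,0,0.003],[0,0,0]],[[0,0,0.005],[0,0,0]],[[0,0,0.007],[0,0,0]],[[0,0,0.007],[0,0,0]]]'
python3 -m handwheel '[[[0,0,0],[0,0,0]],[[0,0,0],[0,0,0]],[[0,0,0],[0,0,0]],[[0,0,0],[0,0,0]]]' -0.2
python3 -m handwheel '[[[0,0,-0.1],[0,0,0]],[[0,0,-0.25],[0,0,0]],[[0,0,-0.45],[0,0,0]],[[0,0,-0.55],[0,0,0]],[[0,0,-0.55],[0,0,0]]]'
python3 - <<'E'
from h import *
rel([.430,-.083,.2])
s=cam('scene');w=world(s)
X=w.reshape(-1,3)
m=(X[:,2]>.1)&(X[:,2]<.13)&(np.hypot(X[:,0]-.552,X[:,1]-.265)<.04);P=X[m];print('L plug top',m.sum(),P.mean(0),(P.min(0)+P.max(0))/2)
c=(.559,.026);m=(X[:,2]>.045)&(X[:,2]<.085)&(np.hypot(X[:,0]-c[0],X[:,1]-c[1])<.038);print(m.sum(),np.median(X[m,2]))
E
```

```text
clock: 5.98
tool_pos: [0.5535, 0.2663, 0.0979]
orientation: [180.0, 0.0, -180.0]
force: [-1.2, 0.6, 4.0]
opening: 0.0336
clock: 6.32
tool_pos: [0.5531, 0.2658, 0.097]
orientation: [-180.0, -0.0, -180.0]
force: [0.3, -1.1, -0.7]
opening: 0.0505
clock: 6.73
tool_pos: [0.5557, 0.2673, 0.2131]
orientation: [179.7, 0.4, -179.9]
force: [0.1, -0.1, -0.5]
opening: 0.0524
pos [0.5557 0.2673 0.2131] rpy [ 179.74    0.42 -179.94] F [ 0.08 -0.13 -0.47] open 0.0524 t 6.73
shift [ 0.631 -1.751  0.053] turn [0.0007 0.0012 0.0002]
L plug top 184 [0.55591751 0.26748043 0.11281507] [0.55312319 0.26813293 0.1095048 ]
554 0.07201912072936423
```

```bash
python3 -m handwheel '[[[0.065,-0.18,0],[0,0,0]],[[0.13,-0.37,0],[0,0,0]],[[0.2,-0.56,0],[0,0,0]],[[0.27,-0.75,0],[0,0,0]],[[0.335,-0.94,0],[0,0,0]]]'
python3 -m handwheel '[[[0.07,-0.18,0],[0,0,0]],[[0.14,-0.37,0],[0,0,0]],[[0.2,-0.56,0.05],[0,0,0]],[[0.27,-0.74,0.13],[0,0,0]],[[0.296,-0.81,0.25],[0,0,0]]]'
python3 -m handwheel '[[[0,0,0.06],[0,0,0]],[[0,0,0.06],[0,0,0]],[[0,0,0.06],[0,0,0]]]'
python3 - <<'E'
from h import *
s=cam('wrist')
w=world(s);X=w.reshape(-1,3)
m=(X[:,2]>.053)&(X[:,2]<.066)&(np.hypot(X[:,0]-.43,X[:,1]+.083)<.04);P=X[m];print(len(P),(P.min(0)+P.max(0))/2,np.ptp(P,axis=0))
rel([.4295,-.083,.0415])
E
```

```text
clock: 7.2
tool_pos: [0.4846, 0.0762, 0.2061]
orientation: [-180.0, -0.1, -180.0]
force: [1.5, -0.3, 1.0]
opening: 0.0525
clock: 7.62
tool_pos: [0.4256, -0.0869, 0.1575]
orientation: [180.0, 0.1, 179.9]
force: [0.6, -0.6, -0.5]
opening: 0.0523
clock: 7.87
tool_pos: [0.4265, -0.0845, 0.1447]
orientation: [-180.0, -0.1, 180.0]
force: [0.4, 0.4, 0.0]
opening: 0.0524
1615 [ 0.42642262 -0.0851114   0.05776355] [0.03573133 0.03616833 0.0092947 ]
pos [ 0.4274 -0.084   0.1455] rpy [-1.7997e+02 -2.0000e-02 -1.7996e+02] F [ 1.19 -0.46  1.03] open 0.0526 t 7.92
shift [-0.011  0.005  0.52 ] turn [-0.0001 -0.0001  0.0001]
```

```bash
python3 -m handwheel '[[[-0.008,0.003,0.15],[0,0,0]],[[-0.008,0.003,0.3],[0,0,0]],[[-0.008,0.003,0.45],[0,0,0]],[[-0.008,0.003,0.52],[0,0,0]],[[-0.008,0.003,0.52],[0,0,0]]]'
python3 -m handwheel '[[[0,0,0],[0,0,0]],[[0,0,0],[0,0,0]],[[0,0,0],[0,0,0]],[[0,0,0],[0,0,0]],[[0,0,0],[0,0,0]]]' 1
python3 -m handwheel '[[[0,0,-0.05],[0,0,0]],[[0,0,-0.2],[0,0,0]],[[0,0,-0.4],[0,0,0]],[[0,0,-0.6],[0,0,0]],[[0,0,-0.75],[0,0,0]]]'
python3 -m handwheel '[[[0,0,0],[0,0,0]],[[0,0,0],[0,0,0]],[[0,0,0],[0,0,0]]]'
python3 -c "
from h import *
rel([.559,.026,.18])"
```

```text
clock: 8.33
tool_pos: [0.4275, -0.0831, 0.0392]
orientation: [-180.0, -0.3, -179.9]
force: [-0.0, 0.5, 0.3]
opening: 0.0524
clock: 8.75
tool_pos: [0.4317, -0.083, 0.0434]
orientation: [180.0, 0.3, -179.9]
force: [0.6, -1.3, 12.4]
opening: 0.0248
clock: 9.17
tool_pos: [0.4295, -0.0836, 0.1956]
orientation: [180.0, 0.3, -180.0]
force: [0.8, -0.2, -0.3]
opening: 0.0007
clock: 9.42
tool_pos: [0.4285, -0.0834, 0.1917]
orientation: [180.0, 0.1, -180.0]
force: [0.4, -0.9, -0.7]
opening: 0.0002
pos [ 0.4285 -0.0834  0.1917] rpy [ 1.7996e+02  8.0000e-02 -1.7999e+02] F [ 0.36 -0.92 -0.71] open 0.0002 t 9.42
shift [-0.653  0.547  0.06 ] turn [0.0001 0.0002 0.    ]
```

```bash
python3 - <<'E'
from h import *
s=cam('scene');w=world(s);X=w.reshape(-1,3)
m=(X[:,2]>.01)&(X[:,2]<.07)&(np.hypot(X[:,0]-.43,X[:,1]+.083)<.06);P=X[m];print(len(P),P.min(0),P.max(0));Q=P[P[:,2]>.052];print(len(Q),(Q.min(0)+Q.max(0))/2 if len(Q) else 0)
M=R.from_rotvec(np.ravel(s['rvec'])).as_matrix()
a=cv2.resize(s['color'][120:240,170:390],None,fx=3,fy=3,interpolation=cv2.INTER_CUBIC)
cv2.imwrite('pics/7.png',cv2.cvtColor(a,cv2.COLOR_RGB2BGR))
s=cam('side');b=s['color'][170:300,140:340]
cv2.imwrite('pics/8.png',cv2.cvtColor(cv2.resize(np.vstack([cv2.resize(b,(800,520))]),None,fx=.9,fy=.9),cv2.COLOR_RGB2BGR))
E
```

```text
189 [ 0.41231066 -0.10055338  0.01108365] [ 0.44964512 -0.06436677  0.06425368]
116 [ 0.43097789 -0.08246008  0.05838759]
```

View pics/8.png

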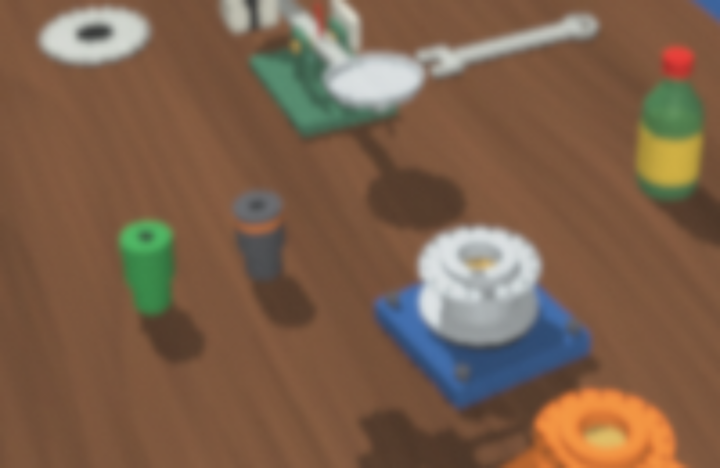

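The side view shows plug 1 still standing upright at (258,235); the grip slid off at the head's lower edge. I'll grip it higher.

```bash
python3 -m handwheel '[[[-0.01,0.003,0],[0,0,0]],[[-0.01,0.003,0],[0,0,0]],[[-0.01,0.003,0],[0,0,0]],[[-0.01,0.003,0],[0,0,0]],[[-0.01,0.003,0.05],[0,0,0]]]' -0.2
python3 -m handwheel '[[[0,0,0.2],[0,0,0]],[[0,0,0.4],[0,0,0]],[[0,0,0.55],[0,0,0]],[[0,0,0.66],[0,0,0]],[[0,0,0.66],[0,0,0]]]'
python3 -m handwheel '[[[0,0,0],[0,0,0]],[[0,0,0],[0,0,0]]]'
python3 -m handwheel '[[[0,0,0],[0,0,0]],[[0,0,0],[0,0,0]],[[0,0,0],[0,0,0]],[[0,0,0],[0,0,0]],[[0,0,0],[0,0,0]]]' 1
python3 -m handwheel '[[[0,0,-0.01],[0,0,0]],[[0,0,-0.02],[0,0,0]],[[0,0,-0.04],[0,0,0]]]'
```

```text
clock: 9.93
tool_pos: [0.4318, -0.0828, 0.1822]
orientation: [-180.0, 0.1, -180.0]
force: [0.7, -0.3, -0.0]
opening: 0.0284
clock: 10.35
tool_pos: [0.4269, -0.0836, 0.0448]
orientation: [-179.9, -0.5, 180.0]
force: [-0.3, 0.3, -0.8]
opening: 0.0521
clock: 10.52
tool_pos: [0.4315, -0.0828, 0.0501]
orientation: [-180.0, 0.1, -179.9]
force: [-0.1, 0.6, 0.5]
opening: 0.0526
clock: 10.93
tool_pos: [0.431, -0.0828, 0.0498]
orientation: [180.0, 0.1, -180.0]
force: [-0.1, 0.2, -0.1]
opening: 0.0246
clock: 11.18
tool_pos: [0.4305, -0.0829, 0.0573]
orientation: [-180.0, -0.0, -180.0]
force: [0.3, -0.7, -0.1]
opening: 0.0047
```

```bash
python3 -m handwheel '[[[0,0,-0.15],[0,0,0]],[[0,0,-0.3],[0,0,0]],[[0,0,-0.5],[0,0,0]],[[0,0,-0.5],[0,0,0]],[[0,0,-0.5],[0,0,0]]]' -0.2
python3 - <<'E'
from h import *
rel([.43,-.083,.15])
s=cam('wrist','9.png');np.savez('w9.npz',**s);w=world(s);X=w.reshape(-1,3)
m=(X[:,2]>.01)&(X[:,2]<.09)&(np.hypot(X[:,0]-.43,X[:,1]+.083)<.07);P=X[m];print(len(P),P.min(0),P.max(0))
s=cam('scene');np.savez('s9.npz',**s);w=world(s);X=w.reshape(-1,3)
m=(X[:,2]>.01)&(X[:,2]<.09)&(np.hypot(X[:,0]-.43,X[:,1]+.083)<.07);P=X[m];print(len(P),P.min(0),P.max(0))
Q=P[P[:,2]>.052];print(len(Q),(Q.min(0)+Q.max(0))/2 if len(Q) else 0)
E
```

```text
clock: 11.6
tool_pos: [0.4324, -0.0826, 0.16]
orientation: [179.9, 0.3, -180.0]
force: [0.1, -0.1, -0.4]
opening: 0.0323
pos [ 0.4324 -0.0826  0.16  ] rpy [ 179.93    0.32 -179.96] F [ 0.12 -0.11 -0.38] open 0.0323 t 11.6
shift [ 0.012 -0.002  0.05 ] turn [0.0002 0.0009 0.0001]
1635 [ 0.40823783 -0.10319274  0.0250856 ] [ 0.44416562 -0.06718472  0.06223706]
195 [ 0.36001965 -0.10023863  0.01029219] [ 0.44734812 -0.06522064  0.0632773 ]
113 [ 0.42891888 -0.08272964  0.05806027]
```

View pics/9.png

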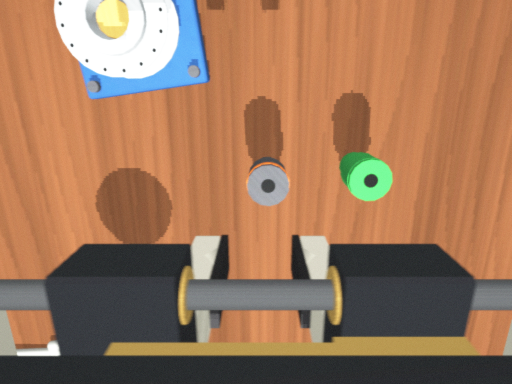

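The wrist view shows plug 1 still upright at (268,185), so the fingers did not take it. I'll descend again, watch it row by row, and take a side picture.

```bash
python3 -m handwheel '[[[0.01,-0.005,0.15],[0,0,0]],[[0.01,-0.005,0.3],[0,0,0]],[[0.01,-0.005,0.45],[0,0,0]],[[0.01,-0.005,0.57],[0,0,0]],[[0.01,-0.005,0.57],[0,0,0]]]' -0.2
python3 -m handwheel '[[[0,0,0],[0,0,0]],[[0,0,0],[0,0,0]],[[0,0,0],[0,0,0]]]'
python3 - <<'E'
from h import *
rel([.43,-.083,.045])
s=cam('side');b=s['color'][150:290,140:340]
s2=cam('wrist')
b=cv2.resize(b,None,fx=3,fy=3,interpolation=cv2.INTER_CUBIC)
cv2.imwrite('pics/10.png',cv2.cvtColor(np.vstack([b[:, :600],])[:420],cv2.COLOR_RGB2BGR))
o=get_obs()
E
for i in 1; do python3 -m handwheel '[[[0,0,0],[0,0,0]],[[0,0,0],[0,0,0]]]' 0.05; done
python3 -m handwheel '[[[0,0,0],[0,0,0]],[[0,0,0],[0,0,0]]]' 0.15
python3 -m handwheel '[[[0,0,0],[0,0,0]],[[0,0,0],[0,0,0]]]' 0.25
python3 -m handwheel '[[[0,0,0],[0,0,0]],[[0,0,0],[0,0,0]]]' 0.4
python3 - <<'E'
from h import *
s=cam('side');b=s['color'][150:290,140:340]
b=cv2.resize(b,None,fx=3,fy=3,interpolation=cv2.INTER_CUBIC)
cv2.imwrite('pics/11.png',cv2.cvtColor(b,cv2.COLOR_RGB2BGR))
E
```

```text
clock: 12.12
tool_pos: [0.4242, -0.0847, 0.0385]
orientation: [-179.9, -0.6, 180.0]
force: [-1.4, -0.2, -0.5]
opening: 0.0526
clock: 12.37
tool_pos: [0.4298, -0.0837, 0.0445]
orientation: [180.0, 0.1, -180.0]
force: [-0.4, -1.1, 0.4]
opening: 0.0525
pos [ 0.4298 -0.0837  0.0445] rpy [ 1.7999e+02  1.1000e-01 -1.7996e+02] F [-0.37 -1.07  0.39] open 0.0525 t 12.37
shift [-0.001  0.003 -0.003] turn [0.     0.0003 0.0001]
clock: 12.63
tool_pos: [0.4291, -0.0838, 0.044]
orientation: [180.0, 0.1, -180.0]
force: [-0.3, 0.4, 0.0]
opening: 0.0449
clock: 12.8
tool_pos: [0.4287, -0.0839, 0.0435]
orientation: [180.0, 0.0, -180.0]
force: [-0.6, 0.8, 1.0]
opening: 0.0381
clock: 12.97
tool_pos: [0.4292, -0.0839, 0.0436]
orientation: [-180.0, 0.1, -180.0]
force: [0.1, 0.0, 7.6]
opening: 0.0337
clock: 13.13
tool_pos: [0.4294, -0.0839, 0.0438]
orientation: [-180.0, 0.1, -179.9]
force: [-0.5, 0.1, 7.3]
opening: 0.0276
```

View pics/11.png

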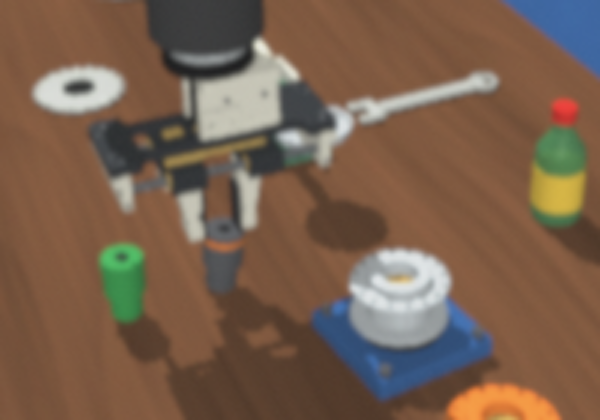

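The side view shows the fingers behind or above the plug (plug top at (222,225), near fingertip at (195,240)), so they catch only an edge. I'll check the finger geometry with the wrist depth data.

```bash
python3 -m handwheel '[[[0,0,0],[0,0,0]],[[0,0,0],[0,0,0]],[[0,0,0],[0,0,0]]]' -0.2
python3 - <<'E'
from h import *
d=dict(np.load('w9.npz'));w=world(d);tcp=np.array([.4324,-.0826,.16])
for v,u in [(245,212),(270,205),(300,210),(318,215),(245,300),(270,305),(300,308),(318,303),(240,222),(322,220),(295,262),(255,120),(345,250)]:
    q=w[v,u]-tcp; print((u,v),(-q[0]*1e3).round(1),(q[1]*1e3).round(1),(-q[2]*1e3).round(1))
s=cam('wrist');w=world(s);o=get_obs();t=o['tool_pos'];print(t)
q=w-t;q=np.stack([-q[...,0],q[...,1],-q[...,2]],-1)*1e3
m=(np.abs(q[...,0])<45)&(np.abs(q[...,1])<45)&(q[...,2]<20)&(q[...,2]>-40)&((np.abs(q[...,0])>24))
P=q[m];print(len(P))
for z in range(-40,20,6):
    k=P[(P[:,2]>=z)&(P[:,2]<z+6)]
    if len(k):print(z,len(k),np.percentile(k,[2,50,98],axis=0).round(1).tolist())
M=R.from_rotvec(np.ravel(s['rvec'])).as_matrix();print('wristcam',-M.T@np.ravel(s['tvec'])-t,M[2])
E
```

```text
clock: 13.43
tool_pos: [0.4287, -0.0839, 0.0432]
orientation: [180.0, -0.0, -180.0]
force: [0.2, -0.3, -0.9]
opening: 0.0415
(212, 245) -21.3 -11.0 -31.1
(205, 270) -20.8 -11.4 -54.4
(210, 300) -11.4 -29.1 -99.8
(215, 318) -16.5 5.2 -62.1
(300, 245) 19.8 -9.4 -27.5
(305, 270) 19.4 -9.2 -50.3
(308, 300) 13.7 -27.9 -97.9
(303, 318) 17.9 5.6 -61.3
(222, 240) -17.8 -9.2 -21.8
(220, 322) -46.8 181.4 160.5
(262, 295) 1.7 -30.0 -99.0
(120, 255) -35.8 -38.2 -93.2
(250, 345) -1.1 -22.0 -107.5
[ 0.42852305 -0.08386478  0.04310525]
1206
-40 467 [[-35.8, -11.4, -39.9], [24.0, -10.7, -36.7], [36.1, -5.2, -34.1]]
-34 341 [[-35.9, -11.6, -33.9], [-24.1, -10.9, -31.1], [36.4, -9.0, -28.2]]
-28 289 [[-35.8, -11.4, -27.9], [24.8, -10.9, -25.2], [36.1, -9.3, -22.2]]
-22 77 [[-35.8, -11.3, -21.9], [24.1, -10.8, -21.2], [36.1, -9.3, -17.6]]
-16 27 [[-26.6, -11.4, -15.4], [-25.1, -9.4, -14.5], [-24.1, -7.2, -11.7]]
-10 5 [[-26.3, -12.0, -9.7], [-24.7, -10.7, -9.3], [-24.1, -8.5, -9.2]]
wristcam [-0.00036498 -0.0802198   0.1740154 ] [ 4.09550269e-04  2.96371217e-01 -9.55072737e-01]
```

The wrist depth shows the fingertips about 20 mm behind the reported TCP, not 14 mm ahead, so I was gripping only the top edge. I'll go about 33 mm lower.

```bash
python3 -m handwheel '[[[0,0,0],[0,0,0]],[[0,0,0],[0,0,0]],[[0,0,0.02],[0,0,0]],[[0,0,0.04],[0,0,0]],[[0,0,0.06],[0,0,0]]]' -0.2
python3 -m handwheel '[[[0,0,0.03],[0,0,0]],[[0,0,0.06],[0,0,0]],[[0,0,0.08],[0,0,0]],[[0,0,0.1],[0,0,0]],[[0,0,0.1],[0,0,0]]]'
python3 -c "
from h import *
rel([.43,-.083,.012])
s=cam('side');b=s['color'][150:290,140:340]
b=cv2.resize(b,None,fx=3,fy=3,interpolation=cv2.INTER_CUBIC)
cv2.imwrite('pics/12.png',cv2.cvtColor(b,cv2.COLOR_RGB2BGR))"
```

```text
clock: 13.9
tool_pos: [0.4286, -0.0839, 0.0308]
orientation: [180.0, -0.0, -180.0]
force: [-0.6, -0.2, -0.4]
opening: 0.0527
clock: 14.32
tool_pos: [0.4281, -0.084, 0.0103]
orientation: [-180.0, -0.1, -180.0]
force: [-0.5, -0.6, -0.3]
opening: 0.0523
pos [ 0.4281 -0.084   0.0103] rpy [-1.7998e+02 -9.0000e-02 -1.7998e+02] F [-0.5  -0.65 -0.29] open 0.0523 t 14.32
shift [-0.01   0.005 -0.008] turn [-0.0001 -0.0003  0.0001]
```

View pics/12.png

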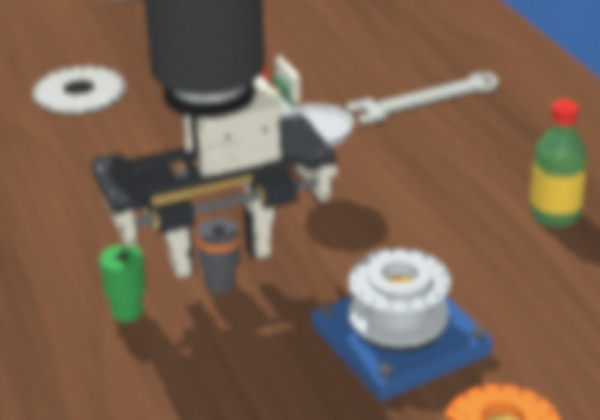

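The side view now shows the fingers flanking the plug's head, tips at (180,270) and (262,255), and the outer frame just clears the green look-alike. Closing.

```bash
python3 -m handwheel '[[[0,0,0],[0,0,0]],[[0,0,0],[0,0,0]],[[0,0,0],[0,0,0]],[[0,0,0],[0,0,0]],[[0,0,0],[0,0,0]]]' 1
python3 -m handwheel '[[[0,0,0],[0,0,0]],[[0,0,-0.03],[0,0,0]],[[0,0,-0.1],[0,0,0]],[[0,0,-0.25],[0,0,0]],[[0,0,-0.4],[0,0,0]]]'
python3 -m handwheel '[[[0,0,-0.15],[0,0,0]],[[0,0,-0.3],[0,0,0]],[[0,0,-0.4],[0,0,0]],[[0,0,-0.4],[0,0,0]],[[0,0,-0.4],[0,0,0]]]'
python3 -c "
from h import *
rel([.559,.026,.17])"
```

```text
clock: 14.78
tool_pos: [0.4287, -0.0839, 0.0114]
orientation: [180.0, 0.0, -180.0]
force: [-2.0, -0.1, 1.0]
opening: 0.0357
clock: 15.2
tool_pos: [0.4276, -0.0841, 0.0917]
orientation: [-180.0, -0.2, -180.0]
force: [1.5, -0.0, -1.4]
opening: 0.0356
clock: 15.62
tool_pos: [0.4292, -0.0836, 0.1724]
orientation: [179.9, 0.2, -180.0]
force: [-0.4, 0.2, -2.4]
opening: 0.0356
pos [ 0.4292 -0.0836  0.1724] rpy [ 1.7994e+02  1.6000e-01 -1.7999e+02] F [-0.44  0.24 -2.38] open 0.0356 t 15.62
shift [-0.649  0.548  0.014] turn [0.0002 0.0005 0.    ]
```

```bash
python3 -m handwheel '[[[-0.13,0.11,0],[0,0,0]],[[-0.26,0.22,0],[0,0,0]],[[-0.39,0.33,0],[0,0,0]],[[-0.52,0.44,0],[0,0,0]],[[-0.649,0.548,0],[0,0,0]]]'
python3 -m handwheel '[[[0,0,0.1],[0,0,0]],[[0,0,0.2],[0,0,0]],[[0,0,0.3],[0,0,0]],[[0,0,0.36],[0,0,0]],[[0,0,0.36],[0,0,0]]]'
python3 -m handwheel '[[[0,0,0.01],[0,0,0]],[[0,0,0.02],[0,0,0]],[[0,0,0.03],[0,0,0]],[[0,0,0.035],[0,0,0]],[[0,0,0.035],[0,0,0]]]'
python3 -c "
from h import *
rel([.559,.026,.0832])
w=world(cam('scene'));X=w.reshape(-1,3)
m=(X[:,2]>.06)&(X[:,2]<.15)&(np.hypot(X[:,0]-.559,X[:,1]-.026)<.045);P=X[m];print(m.sum(),P.min(0),P.max(0))
"
```

```text
clock: 16.03
tool_pos: [0.5585, 0.0267, 0.1694]
orientation: [-180.0, -0.2, -180.0]
force: [-0.0, 0.4, -2.0]
opening: 0.0355
clock: 16.45
tool_pos: [0.5552, 0.025, 0.0946]
orientation: [-179.9, -0.5, 180.0]
force: [-2.1, -0.2, -1.7]
opening: 0.0353
clock: 16.87
tool_pos: [0.5586, 0.0258, 0.0926]
orientation: [180.0, 0.0, -180.0]
force: [0.4, 0.4, -1.7]
opening: 0.0354
pos [0.5586 0.0258 0.0926] rpy [ 1.7998e+02  4.0000e-02 -1.7998e+02] F [ 0.44  0.44 -1.69] open 0.0354 t 16.87
shift [-0.002  0.001  0.047] turn [0.0001 0.0001 0.0001]
44 [0.55260907 0.00986067 0.06017224] [0.59985232 0.06876913 0.07966111]
```

```bash
python3 -m handwheel '[[[0,0,0.01],[0,0,0]],[[0,0,0.02],[0,0,0]],[[0,0,0.03],[0,0,0]],[[0,0,0.038],[0,0,0]],[[0,0,0.038],[0,0,0]]]'
python3 -m handwheel '[[[0,0,0],[0,0,0]],[[0,0,0],[0,0,0]]]'
python3 -m handwheel '[[[0,0,0.003],[0,0,0]],[[0,0,0.005],[0,0,0]],[[0,0,0.005],[0,0,0]],[[0,0,0.005],[0,0,0]]]'
python3 -m handwheel '[[[0,0,0.003],[0,0,0]],[[0,0,0.005],[0,0,0]],[[0,0,0.005],[0,0,0]],[[0,0,0.005],[0,0,0]]]'
```

```text
clock: 17.33
tool_pos: [0.5584, 0.0258, 0.0844]
orientation: [-180.0, -0.0, -180.0]
force: [0.5, 0.0, -0.7]
opening: 0.0355
clock: 17.5
tool_pos: [0.5585, 0.0258, 0.0846]
orientation: [-180.0, -0.0, -180.0]
force: [0.7, -0.5, -2.1]
opening: 0.0355
clock: 17.83
tool_pos: [0.5585, 0.0258, 0.0838]
orientation: [-180.0, 0.0, -180.0]
force: [-0.8, 1.3, -0.0]
opening: 0.0353
clock: 18.17
tool_pos: [0.5585, 0.0257, 0.0827]
orientation: [-180.0, 0.0, -180.0]
force: [0.2, -0.3, -0.8]
opening: 0.0356
```

```bash
python3 -m handwheel '[[[0,0,0.002],[0,0,0]],[[0,0,0.004],[0,0,0]],[[0,0,0.004],[0,0,0]],[[0,0,0.004],[0,0,0]]]'
python3 -m handwheel '[[[0,0,0],[0,0,0]],[[0,0,0],[0,0,0]],[[0,0,0],[0,0,0]],[[0,0,0],[0,0,0]],[[0,0,0],[0,0,0]]]' -0.3
python3 -c "
from h import *
rel([.559,.026,.2])
w=world(cam('scene'));X=w.reshape(-1,3)
m=(X[:,2]>.10)&(X[:,2]<.15)&(np.hypot(X[:,0]-.552,X[:,1]-.265)<.035);P=X[m];print('L',m.sum(),P.mean(0),P.max(0))
"
python3 -m handwheel '[[[0,0,-0.05],[0,0,0]],[[0,0,-0.2],[0,0,0]],[[0,0,-0.4],[0,0,0]],[[0,0,-0.6],[0,0,0]],[[0,0,-0.6],[0,0,0]]]'
python3 - <<'E'
from h import *
rel([.552,.265,.2])
w=world(cam('scene'));X=w.reshape(-1,3)
for n,c in (('L',(.553,.267)),('R',(.559,.026))):
    m=(X[:,2]>.10)&(X[:,2]<.15)&(np.hypot(X[:,0]-c[0],X[:,1]-c[1])<.035);P=X[m];print(n,m.sum(),P.mean(0),(P.min(0)+P.max(0))/2,P.max(0))
E
```

```text
clock: 18.5
tool_pos: [0.5585, 0.0258, 0.0819]
orientation: [-180.0, 0.0, -180.0]
force: [0.0, -1.3, -0.4]
opening: 0.0353
clock: 18.92
tool_pos: [0.5585, 0.0259, 0.0819]
orientation: [180.0, 0.0, -180.0]
force: [0.6, -0.2, -0.5]
opening: 0.056
pos [0.5585 0.0259 0.0819] rpy [ 1.8000e+02  1.0000e-02 -1.7997e+02] F [ 0.65 -0.24 -0.51] open 0.056 t 18.92
shift [-0.002  0.001 -0.59 ] turn [0.     0.     0.0001]
L 197 [0.55677298 0.26425751 0.11662376] [0.5713002  0.28259392 0.12479635]
clock: 19.38
tool_pos: [0.5628, 0.0263, 0.2114]
orientation: [179.9, 0.7, -179.9]
force: [1.7, 0.9, 0.9]
opening: 0.0566
pos [0.5628 0.0263 0.2114] rpy [ 179.89    0.74 -179.89] F [1.7  0.85 0.9 ] open 0.0566 t 19.38
shift [0.053 1.194 0.059] turn [0.0003 0.002  0.0003]
L 215 [0.55736506 0.26201838 0.120634  ] [0.55354576 0.26305543 0.11451122] [0.5713122  0.28074839 0.12851355]
R 184 [0.56382284 0.02528512 0.11854827] [0.56029006 0.02485864 0.11361136] [0.57948667 0.04244743 0.12572863]
```

```bash
for i in 1; do python3 -m handwheel '[[[0,0,0],[0,0,0]],[[0,0,0],[0,0,0]],[[0,0,0],[0,0,0]],[[0,0,0],[0,0,0]],[[0,0,0],[0,0,0]]]' >/dev/null; python3 -m handwheel '[[[0,0,0],[0,0,0]],[[0,0,0],[0,0,0]],[[0,0,0],[0,0,0]],[[0,0,0],[0,0,0]],[[0,0,0],[0,0,0]]]' ; done
cat > pl.py <<'E'
from h import *
def plugs():
    w=world(cam('scene'));X=w.reshape(-1,3)
    for n,c in (('L',(.553,.267)),('R',(.559,.026))):
        m=(X[:,2]>.10)&(X[:,2]<.15)&(np.hypot(X[:,0]-c[0],X[:,1]-c[1])<.035);P=X[m];print(n,m.sum(),P.mean(0).round(4),((P.min(0)+P.max(0))/2).round(4))
    print(get_obs()['clock'])
E
python3 -c "
from pl import *
plugs()"
python3 -m handwheel '[[[0,0,0],[0,0,0]],[[0,0,0],[0,0,0]],[[0,0,0],[0,0,0]],[[0,0,0],[0,0,0]],[[0,0,0],[0,0,0]]]' >/dev/null; python3 -m handwheel '[[[0,0,0],[0,0,0]],[[0,0,0],[0,0,0]],[[0,0,0],[0,0,0]],[[0,0,0],[0,0,0]],[[0,0,0],[0,0,0]]]'
python3 -c "
from pl import *
plugs();rel([.559,.026,.15])"
```

```text
clock: 20.27
tool_pos: [0.5585, 0.0258, 0.2018]
orientation: [-180.0, -0.0, -180.0]
force: [0.5, 0.3, -0.1]
opening: 0.0567
L 240 [0.5581 0.258  0.1252] [0.5527 0.2585 0.1178]
R 166 [0.5631 0.0216 0.1129] [0.5603 0.0211 0.1096]
20.3167
clock: 21.15
tool_pos: [0.5585, 0.0258, 0.2019]
orientation: [-180.0, -0.0, -180.0]
force: [0.4, 1.1, -0.4]
opening: 0.0569
L 240 [0.5581 0.2581 0.1253] [0.5542 0.2586 0.1177]
R 162 [0.5629 0.0214 0.1133] [0.5606 0.0212 0.1099]
21.2
pos [0.5585 0.0258 0.2019] rpy [ 180.     -0.   -179.98] F [ 0.08 -0.12 -0.23] open 0.0569 t 21.2
shift [-0.003  0.001  0.259] turn [ 0.     -0.      0.0001]
```

The beam has settled with the right side down, so plug 1 is the heavier. I'll grip it there with the tool tilted 4° to match.

```bash
python3 -m handwheel '[[[0,-0.005,0.12],[-0.0111,0,0]],[[0,-0.005,0.25],[-0.0111,0,0]],[[0,-0.005,0.4],[-0.0111,0,0]],[[0,-0.005,0.45],[-0.0111,0,0]],[[0,-0.005,0.45],[-0.0111,0,0]]]'
python3 -c "
from h import *
rel([.5585,.0247,.069],R.from_matrix(R.from_euler('x',4,degrees=True).as_matrix()@R.from_euler('xyz',[180,0,180],degrees=True).as_matrix()).as_euler('xyz',degrees=True))"
```

```text
clock: 21.62
tool_pos: [0.5566, 0.0242, 0.1092]
orientation: [176.1, -0.3, 180.0]
force: [-0.6, -0.0, -1.0]
opening: 0.0571
pos [0.5566 0.0242 0.1092] rpy [176.09  -0.3  180.  ] F [-0.58 -0.02 -0.98] open 0.0571 t 21.62
shift [-0.011 -0.011  0.201] turn [-0.0002 -0.0008 -0.0001]
```

```bash
python3 -m handwheel '[[[0,-0.004,0.05],[0,0,0]],[[0,-0.008,0.1],[0,0,0]],[[0,-0.011,0.15],[0,0,0]],[[0,-0.014,0.19],[0,0,0]],[[0,-0.015,0.214],[0,0,0]]]'
python3 -m handwheel '[[[0,0,0],[0,0,0]],[[0,0,0],[0,0,0]]]'
python3 -m handwheel '[[[0,0,0],[0,0,0]],[[0,0,0],[0,0,0]],[[0,0,0],[0,0,0]],[[0,0,0],[0,0,0]],[[0,0,0],[0,0,0]]]' 1
python3 -m handwheel '[[[0,0,0],[0,0,0]],[[0,0,0],[0,0,0]]]'
python3 -c "
from pl import *
rel([.5585,.0247,.069]);plugs()"
```

```text
clock: 22.03
tool_pos: [0.5581, 0.0248, 0.068]
orientation: [176.0, -0.0, -180.0]
force: [-0.3, -0.2, 0.1]
opening: 0.0571
clock: 22.2
tool_pos: [0.5585, 0.0248, 0.0689]
orientation: [176.0, -0.0, -180.0]
force: [-0.6, -0.6, 0.5]
opening: 0.0568
clock: 22.62
tool_pos: [0.5587, 0.0248, 0.0693]
orientation: [176.0, 0.0, -180.0]
force: [-0.2, 0.8, 1.1]
opening: 0.0352
clock: 22.78
tool_pos: [0.5586, 0.0248, 0.0693]
orientation: [176.0, 0.0, -180.0]
force: [-0.6, -0.0, 2.4]
opening: 0.0355
pos [0.5586 0.0248 0.0693] rpy [ 1.7600e+02  2.0000e-02 -1.7997e+02] F [-0.57 -0.03  2.44] open 0.0355 t 22.78
shift [ 0.001 -0.001  0.001] turn [0.0111 0.0001 0.0001]
L 239 [0.558  0.258  0.1255] [0.5525 0.2586 0.1177]pl.py:5: RuntimeWarning: Mean of empty slice.
  m=(X[:,2]>.10)&(X[:,2]<.15)&(np.hypot(X[:,0]-c[0],X[:,1]-c[1])<.035);P=X[m];print(n,m.sum(),P.mean(0).round(4),((P.min(0)+P.max(0))/2).round(4))
  ret = um.true_divide(
Traceback (most recent call last):
  File "pl.py", line 5, in plugs
    m=(X[:,2]>.10)&(X[:,2]<.15)&(np.hypot(X[:,0]-c[0],X[:,1]-c[1])<.035);P=X[m];print(n,m.sum(),P.mean(0).round(4),((P.min(0)+P.max(0))/2).round(4))
                                                                                                                     ~~~~~^^^
ValueError: zero-size array to reduction operation minimum which has no identity
```

```bash
python3 -m handwheel '[[[0,0,-0.01],[0,0,0]],[[0,0,-0.02],[0,0,0]],[[0,0,-0.03],[0,0,0]],[[0,0,-0.04],[0,0,0]],[[0,0,-0.05],[0,0,0]]]' | tail -2
python3 -m handwheel '[[[0,0,-0.01],[0,0,0]],[[0,0,-0.02],[0,0,0]],[[0,0,-0.03],[0,0,0]],[[0,0,-0.04],[0,0,0]],[[0,0,-0.05],[0,0,0]]]' | tail -2
python3 -m handwheel '[[[0,0,-0.05],[0,0,0]],[[0,0,-0.15],[0,0,0]],[[0,0,-0.3],[0,0,0]],[[0,0,-0.4],[0.0111,0,0]],[[0,0,-0.4],[0.0111,0,0]]]'
python3 -m handwheel '[[[0,0,0],[0,0,0]],[[0,0,0],[0,0,0]]]'
python3 - <<'E'
from h import *
rel([.5441,-.2121,.17])
s=cam('scene');w=world(s);X=w.reshape(-1,3)
m=(X[:,2]>.095)&(X[:,2]<.15)&(np.hypot(X[:,0]-.553,X[:,1]-.267)<.04);P=X[m];print(m.sum(),P.mean(0),(P.min(0)+P.max(0))/2)
E
```

```text
force: [-0.0, 1.1, 0.1]
opening: 0.0355
force: [0.2, 0.0, -1.9]
opening: 0.0357
clock: 24.08
tool_pos: [0.5614, 0.018, 0.1742]
orientation: [-179.8, 0.5, -179.9]
force: [0.3, 0.6, -1.2]
opening: 0.0355
clock: 24.25
tool_pos: [0.5577, 0.018, 0.1683]
orientation: [179.9, -0.1, -180.0]
force: [-1.0, -0.7, -2.8]
opening: 0.0356
pos [0.5577 0.018  0.1683] rpy [ 1.7994e+02 -5.0000e-02 -1.7996e+02] F [-1.   -0.74 -2.76] open 0.0356 t 24.25
shift [ 0.069 -1.151 -0.009] turn [ 0.0002 -0.0002  0.0001]
198 [0.55646973 0.26694099 0.11171632] [0.55322311 0.26765893 0.10709129]
```

```bash
python3 -m handwheel '[[[0.02,-0.18,-0.06],[0,0,0]],[[0.04,-0.36,-0.12],[0,0,0]],[[0.06,-0.54,-0.18],[0,0,0]],[[0.07,-0.7,-0.21],[0,0,0]],[[0.07,-0.74,-0.21],[0,0,0]]]'
python3 -m handwheel '[[[0,0,0],[0,0,0]],[[0,0,0],[0,0,0]],[[0,0,0],[0,0,0]],[[0,0,0],[0,0,0]]]'
python3 - <<'E'
from h import *
rel([.5441,-.2121,.17])
s=cam('wrist','13.png');np.savez('w13.npz',**s);w=world(s)
for nm,s in (('wrist',s),('scene',cam('scene'))):
    w=world(s);X=w.reshape(-1,3)
    near=np.hypot(X[:,0]-.544,X[:,1]+.212)<.06
    m=near&(X[:,2]>.066)&(X[:,2]<.076);P=X[m];print(nm,'top',m.sum(),np.median(P[:,2]),(P.min(0)+P.max(0))/2,np.ptp(P,axis=0), cv2.minEnclosingCircle(P[:,:2].astype(np.float32)))
    m=near&(X[:,2]>.058)&(X[:,2]<.066);P=X[m];print('flange',m.sum(),(P.min(0)+P.max(0))/2,np.ptp(P,axis=0))
    c=s['color'].reshape(-1,3).astype(int)
    m=(c[:,2]>c[:,0]+50)&(np.hypot(X[:,0]-.544,X[:,1]+.212)<.1)&(X[:,2]>.01)&(X[:,2]<.025);print('block',m.sum(),cv2.minAreaRect(X[m][:,:2].astype(np.float32)))
E
```

```text
clock: 24.72
tool_pos: [0.5439, -0.134, 0.2113]
orientation: [-180.0, 0.0, 179.9]
force: [0.9, 1.1, -2.9]
opening: 0.0356
clock: 25.05
tool_pos: [0.5443, -0.1294, 0.21]
orientation: [180.0, -0.1, -179.9]
force: [0.0, 0.7, -2.7]
opening: 0.0352
pos [ 0.5443 -0.1294  0.21  ] rpy [ 1.7999e+02 -7.0000e-02 -1.7993e+02] F [ 0.03  0.73 -2.68] open 0.0352 t 25.05
shift [ 0.001 -0.414  0.2  ] turn [ 0.     -0.0002  0.0002]
wrist top 1766 0.06982522010848471 [ 0.54048724 -0.21171618  0.06929945] [0.05052146 0.05083435 0.00596163] ((0.5409311652183533, -0.21184469759464264), 0.02599429525434971)
flange 4116 [ 0.54102267 -0.21229075  0.06198164] [0.08107515 0.08035202 0.00794789]
block 4792 ((0.5413665175437927, -0.2150488644838333), (0.10932690650224686, 0.10958074778318405), 8.032103538513184)
scene top 147 0.06847204078698689 [ 0.54732736 -0.21026361  0.06999233] [0.06098403 0.05102641 0.00788489] ((0.5485318303108215, -0.20768952369689941), 0.03179754316806793)
flange 351 [ 0.54203844 -0.21020642  0.06204959] [0.08012009 0.08085635 0.00750198]
block 507 ((0.545083224773407, -0.21217019855976105), (0.10844139009714127, 0.10818284749984741), 7.628836154937744)
```

View pics/13.png

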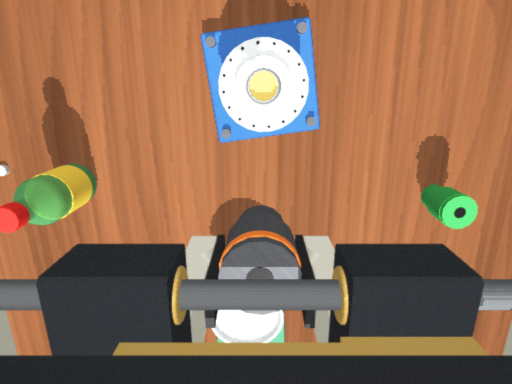

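The wrist view, from directly above the hub, shows the bore at (264,86); the plug is held at (260,240) and the oil bottle at (60,195). I'll refine the bore and the held-foot positions.

```bash
python3 - <<'E'
from h import *
from scipy.optimize import least_squares
def circ(P,r=None):
    f=lambda p: np.hypot(P[:,0]-p[0],P[:,1]-p[1])-(p[2] if r is None else r)
    return least_squares(f,[*P.mean(0)[:2],.02],loss='soft_l1',f_scale=.0008).x
def bore(s,name,c0):
    w=world(s);K=s['intrinsics'];M=R.from_rotvec(np.ravel(s['rvec'])).as_matrix();C=-M.T@np.ravel(s['tvec'])
    v,u=np.mgrid[:384,:512];d=np.stack([(u-K[0,2])/K[0,0],(v-K[1,2])/K[1,1],np.ones(u.shape)],-1)@M
    g=C+d*((.070-C[2])/d[...,2])[...,None]    # ray at z=.07
    rr=np.hypot(g[...,0]-c0[0],g[...,1]-c0[1])
    m=((w[...,2]<.0655)&(rr<.0195)).astype(np.uint8)
    n,l,st,ce=cv2.connectedComponentsWithStats(m);k=1+np.argmax(st[1:,4])
    cs,_=cv2.findContours((l==k).astype(np.uint8),cv2.RETR_EXTERNAL,cv2.CHAIN_APPROX_NONE);c=cs[0][:,0]
    P=g[c[:,1],c[:,0]];print(name,'bore',st[k,4],circ(P),(P.min(0)+P.max(0))/2)
    # top ring pixels outer boundary
    for a,b,lab in ((.0665,.0735,'ring'),(.059,.0655,'flange')):
        mm=(w[...,2]>a)&(w[...,2]<b)&(np.hypot(w[...,0]-c0[0],w[...,1]-c0[1])<.05);Q=w[mm];hull=cv2.convexHull(Q[:,:2].astype(np.float32))[:,0];print('  ',lab,circ(hull))
s=dict(np.load('w13.npz'));bore(s,'wrist',(.5408,-.2118))
s=cam('scene');bore(s,'scene',(.542,-.2102))
w=world(s);X=w.reshape(-1,3);t=get_obs()['tool_pos']
for z in range(-14,30,4):
    m=(abs(X[:,0]-t[0])<.03)&(abs(X[:,1]-t[1])<.03)&(X[:,2]-t[2]>z*1e-3)&(X[:,2]-t[2]<(z+4)*1e-3);P=X[m]-t
    if m.sum()>3: print(z,m.sum(),'x',P[:,0].max().round(4),'y',P[:,1].min().round(4),P[:,1].max().round(4))
E
```

```text
wrist bore 982 [ 0.54091489 -0.21182865  0.0148915 ] [ 0.54086365 -0.21172316  0.07      ]
   ring [ 0.54082782 -0.21191625  0.02558063]
   flange [ 0.54086913 -0.21197599  0.04062541]
scene bore 79 [ 0.54371402 -0.20958327  0.01385007] [ 0.54289526 -0.20953647  0.07      ]
   ring [ 0.54288917 -0.21029708  0.02495909]
   flange [ 0.54285946 -0.20989022  0.04004417]
```

```bash
python3 - <<'E'
from h import *
from scipy.optimize import least_squares
s=dict(np.load('w13.npz'));w=world(s);t=np.array([.5443,-.1294,.2100]);q=(w-t).reshape(-1,3)
for a,b,r in ((-.008,.012,.014),(.018,.044,.018),(.018,.03,.018),(.03,.044,.018)):
    m=(abs(q[:,0])<.0135)&(q[:,1]<-.002)&(q[:,1]>-.03)&(q[:,2]>a)&(q[:,2]<b);P=q[m]
    if m.sum()>10:
        x=least_squares(lambda p:np.hypot(P[:,0]-p[0],P[:,1]-p[1])-r,[0,0],loss='soft_l1',f_scale=.0008);print(a,b,m.sum(),x.x.round(4),np.abs(x.fun).mean().round(4))
m=(abs(q[:,0])<.02)&(abs(q[:,1])<.02)&(q[:,2]>.045)&(q[:,2]<.053);P=q[m];print('top',m.sum(),np.median(P[:,2]))
E
```

```text
-0.008 0.012 206 [-0.0006 -0.0023] 0.0002
0.018 0.044 1264 [-0.0003 -0.0024] 0.0003
0.018 0.03 510 [-0.0004 -0.0022] 0.0002
0.03 0.044 754 [-0.0003 -0.0025] 0.0003
top 2827 0.0465783204030257
```

```bash
python3 -m handwheel '[[[0.004,-0.15,0],[0,0,0]],[[0.004,-0.3,0.05],[0,0,0]],[[0.004,-0.402,0.2],[0,0,0]],[[0.004,-0.402,0.38],[0,0,0]],[[0.004,-0.402,0.5],[0,0,0]]]' | tail -5
python3 -m handwheel '[[[0,0,0.08],[0,0,0]],[[0,0,0.08],[0,0,0]],[[0,0,0.08],[0,0,0]],[[0,0,0.08],[0,0,0]],[[0,0,0.08],[0,0,0]]]'
python3 - <<'E'
from h import *
rel([.5436,-.2098,.083])
s=cam('side','14.png');b=s['color'][200:300,220:320]
cv2.imwrite('pics/14.png',cv2.cvtColor(cv2.resize(b,None,fx=6,fy=6,interpolation=cv2.INTER_CUBIC),cv2.COLOR_RGB2BGR))
def proj(s,p):
    return cv2.projectPoints(np.array(p,float),s['rvec'],s['tvec'],s['intrinsics'],None)[0][:,0]
print(((proj(s,[[.5436,-.2098,.0836],[.5436,-.2098,.07],[.5436,-.2238,.0836],[.5576,-.2098,.0836]])-[220,200])*6).round(0).tolist())
M=R.from_rotvec(np.ravel(s['rvec'])).as_matrix();print(-M.T@np.ravel(s['tvec']))
E
```

```text
clock: 25.62
tool_pos: [0.5426, -0.2109, 0.108]
orientation: [180.0, -0.1, 179.9]
force: [0.1, 1.1, -2.9]
opening: 0.0354
clock: 26.03
tool_pos: [0.5451, -0.2105, 0.0965]
orientation: [-180.0, 0.2, -179.9]
force: [0.6, 0.5, -1.7]
opening: 0.0353
pos [ 0.5451 -0.2105  0.0965] rpy [-1.7997e+02  1.6000e-01 -1.7993e+02] F [ 0.61  0.5  -1.69] open 0.0353 t 26.03
shift [0.008 0.003 0.067] turn [-0.0001  0.0005  0.0002]
[[322.0, 211.0], [321.0, 238.0], [337.0, 230.0], [353.0, 203.0]]
[ 0.17167318 -0.97004017  0.70418147]
```

View pics/14.png

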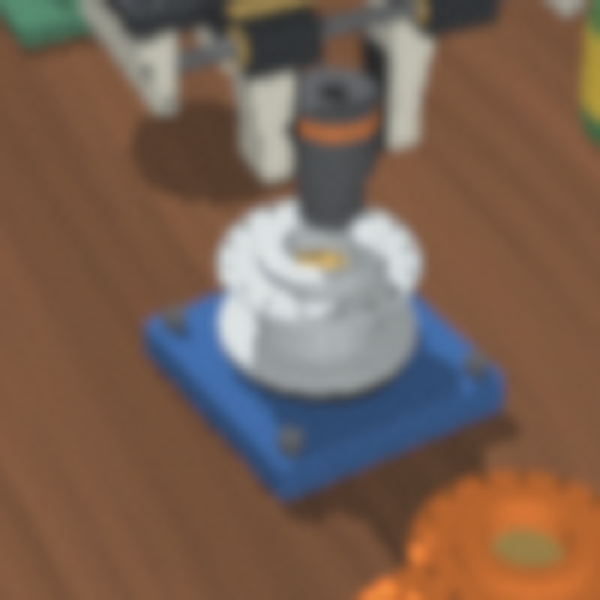

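The side view shows the foot at about (330,215) just above the bore at (322,250), with the arm still swinging slightly. I'll let it settle, then lower slowly.

```bash
python3 -m handwheel '[[[0,0,0],[0,0,0]],[[0,0,0],[0,0,0]],[[0,0,0],[0,0,0]],[[0,0,0],[0,0,0]],[[0,0,0],[0,0,0]]]'
python3 -m handwheel '[[[0,0,0.015],[0,0,0]],[[0,0,0.03],[0,0,0]],[[0,0,0.045],[0,0,0]],[[0,0,0.055],[0,0,0]],[[0,0,0.055],[0,0,0]]]'
python3 -c "
from h import *
rel([.5436,-.2098,.078])
w=world(cam('scene'));X=w.reshape(-1,3);m=(np.hypot(X[:,0]-.543,X[:,1]+.21)<.03)&(X[:,2]>.08)
P=X[m];print(m.sum())
"
```

```text
clock: 26.5
tool_pos: [0.5438, -0.2106, 0.0948]
orientation: [180.0, 0.0, -180.0]
force: [0.2, -0.3, -2.0]
opening: 0.0355
clock: 26.92
tool_pos: [0.5433, -0.2105, 0.0829]
orientation: [180.0, -0.1, -180.0]
force: [-0.5, 0.7, -1.9]
opening: 0.0357
pos [ 0.5433 -0.2105  0.0829] rpy [ 1.7999e+02 -7.0000e-02 -1.7998e+02] F [-0.49  0.71 -1.92] open 0.0357 t 26.92
shift [-0.002  0.004  0.025] turn [ 0.     -0.0002  0.0001]
691
```

```bash
python3 -m handwheel '[[[0,0.003,0.006],[0,0,0]],[[0,0.003,0.012],[0,0,0]],[[0,0.003,0.018],[0,0,0]],[[0,0.003,0.022],[0,0,0]],[[0,0.003,0.022],[0,0,0]]]'
python3 -m handwheel '[[[0,0,0],[0,0,0]],[[0,0,0],[0,0,0]]]'
python3 -m handwheel '[[[0,0,0.003],[0,0,0]],[[0,0,0.006],[0,0,0]],[[0,0,0.009],[0,0,0]],[[0,0,0.009],[0,0,0]],[[0,0,0.009],[0,0,0]]]'
python3 -m handwheel '[[[0,0,0],[0,0,0]],[[0,0,0],[0,0,0]]]'
```

```text
clock: 27.38
tool_pos: [0.5436, -0.21, 0.0796]
orientation: [-180.0, -0.0, -180.0]
force: [-2.3, 1.1, 3.7]
opening: 0.0359
clock: 27.55
tool_pos: [0.5437, -0.2101, 0.0796]
orientation: [-180.0, 0.0, -180.0]
force: [-3.0, -0.0, 4.1]
opening: 0.0356
clock: 27.97
tool_pos: [0.5438, -0.2101, 0.0783]
orientation: [-180.0, 0.0, -180.0]
force: [-4.7, 1.7, 9.1]
opening: 0.0355
clock: 28.13
tool_pos: [0.5439, -0.2101, 0.0783]
orientation: [-180.0, 0.0, -180.0]
force: [-3.6, 1.9, 9.1]
opening: 0.0355
```

```bash
python3 -m handwheel '[[[0.003,0.002,-0.006],[0,0,0]],[[0.006,0.003,-0.008],[0,0,0]],[[0.01,0.0045,-0.008],[0,0,0]],[[0.01,0.0045,-0.008],[0,0,0]]]'
python3 -m handwheel '[[[0,0,0.003],[0,0,0]],[[0,0,0.006],[0,0,0]],[[0,0,0.009],[0,0,0]],[[0,0,0.012],[0,0,0]],[[0,0,0.012],[0,0,0]]]'
python3 -m handwheel '[[[0,0,0],[0,0,0]],[[0,0,0],[0,0,0]]]'
```

```text
clock: 28.47
tool_pos: [0.5417, -0.209, 0.0787]
orientation: [180.0, -0.0, -180.0]
force: [0.0, -0.2, -1.7]
opening: 0.035
clock: 28.88
tool_pos: [0.5417, -0.2091, 0.0765]
orientation: [180.0, -0.0, -180.0]
force: [-0.3, -0.9, -1.2]
opening: 0.0354
clock: 29.05
tool_pos: [0.5418, -0.2091, 0.0767]
orientation: [-180.0, -0.0, -180.0]
force: [-0.0, -1.0, -2.5]
opening: 0.0359
```

Contact gone and the chamfer is in. Continuing down slowly.

```bash
python3 -m handwheel '[[[0,0,0.004],[0,0,0]],[[0,0,0.008],[0,0,0]],[[0,0,0.012],[0,0,0]],[[0,0,0.015],[0,0,0]],[[0,0,0.015],[0,0,0]]]'
python3 -m handwheel '[[[0,0,0.003],[0,0,0]],[[0,0,0.006],[0,0,0]],[[0,0,0.009],[0,0,0]],[[0,0,0.01],[0,0,0]],[[0,0,0.01],[0,0,0]]]'
```

```text
clock: 29.47
tool_pos: [0.5416, -0.2091, 0.0735]
orientation: [180.0, -0.0, -180.0]
force: [0.5, -0.2, -1.5]
opening: 0.0359
clock: 29.88
tool_pos: [0.5417, -0.2091, 0.0716]
orientation: [180.0, -0.0, -180.0]
force: [0.1, 0.3, -1.4]
opening: 0.0355
```

```bash
python3 -m handwheel '[[[0,0,0.004],[0,0,0]],[[0,0,0.008],[0,0,0]],[[0,0,0.012],[0,0,0]],[[0,0,0.016],[0,0,0]],[[0,0,0.02],[0,0,0]]]'
python3 -m handwheel '[[[0,0,0.003],[0,0,0]],[[0,0,0.006],[0,0,0]],[[0,0,0.009],[0,0,0]],[[0,0,0.012],[0,0,0]],[[0,0,0.015],[0,0,0]]]'
```

```text
clock: 30.3
tool_pos: [0.542, -0.2092, 0.0684]
orientation: [-180.0, 0.0, -180.0]
force: [-2.0, 0.6, 5.8]
opening: 0.0358
clock: 30.72
tool_pos: [0.542, -0.2092, 0.0655]
orientation: [-180.0, 0.0, -180.0]
force: [-2.3, 0.6, 6.8]
opening: 0.0354
```

```bash
python3 -m handwheel '[[[0,0,0.003],[0,0,0]],[[0,0,0.006],[0,0,0]],[[0,0,0.009],[0,0,0]],[[0,0,0.012],[0,0,0]],[[0,0,0.015],[0,0,0]]]'
```

```text
clock: 31.13
tool_pos: [0.542, -0.2092, 0.0625]
orientation: [-180.0, 0.0, -180.0]
force: [-2.8, 0.4, 6.0]
opening: 0.0357
```

```bash
python3 -m handwheel '[[[0.0015,0,0.003],[0,0,0]],[[0.0025,0,0.006],[0,0,0]],[[0.0025,0,0.009],[0,0,0]],[[0.0025,0,0.012],[0,0,0]],[[0.0025,0,0.015],[0,0,0]]]'
python3 -m handwheel '[[[0,0,0.003],[0,0,0]],[[0,0,0.006],[0,0,0]],[[0,0,0.009],[0,0,0]],[[0,0,0.012],[0,0,0]],[[0,0,0.015],[0,0,0]]]'
```

```text
clock: 31.55
tool_pos: [0.5419, -0.2092, 0.0596]
orientation: [-180.0, 0.1, -180.0]
force: [-2.0, 1.2, 4.4]
opening: 0.0354
clock: 31.97
tool_pos: [0.5419, -0.2092, 0.0566]
orientation: [-180.0, 0.1, -180.0]
force: [-1.5, 1.2, 5.6]
opening: 0.0354
```

```bash
python3 -m handwheel '[[[0,0,0.002],[0,0,0]],[[0,0,0.004],[0,0,0]],[[0,0,0.006],[0,0,0]],[[0,0,0.006],[0,0,0]]]'
python3 -m handwheel '[[[0,0,0.002],[0,0,0]],[[0,0,0.004],[0,0,0]],[[0,0,0.004],[0,0,0]]]'
```

```text
clock: 32.3
tool_pos: [0.542, -0.2093, 0.0556]
orientation: [-180.0, 0.1, -179.9]
force: [-1.8, 1.7, 8.1]
opening: 0.0353
clock: 32.55
tool_pos: [0.542, -0.2093, 0.0552]
orientation: [-180.0, 0.1, -179.9]
force: [-2.4, 2.6, 10.5]
opening: 0.0356
```

```bash
python3 -m handwheel '[[[0,0,0.002],[0,0,0]],[[0,0,0.004],[0,0,0]],[[0,0,0.004],[0,0,0]]]'
```

```text
clock: 32.8
tool_pos: [0.5421, -0.2093, 0.0547]
orientation: [-180.0, 0.1, -179.9]
force: [-3.8, 1.9, 12.7]
opening: 0.0355
```

```bash
python3 -m handwheel '[[[0,0,0.001],[0,0,0]],[[0,0,0.002],[0,0,0]],[[0,0,0.003],[0,0,0]],[[0,0,0.003],[0,0,0]]]'
python3 -m handwheel '[[[0,0,0],[0,0,0]],[[0,0,0],[0,0,0]]]'
```

```text
clock: 33.13
tool_pos: [0.5421, -0.2093, 0.0543]
orientation: [-180.0, 0.1, -179.9]
force: [-4.2, 3.8, 15.5]
opening: 0.0355
clock: 33.3
tool_pos: [0.5421, -0.2093, 0.0544]
orientation: [-180.0, 0.1, -179.9]
force: [-4.3, 2.8, 15.1]
opening: 0.0357
```

```bash
python3 -m handwheel '[[[0,0,-0.003],[0,0,0]],[[0,0,-0.006],[0,0,0]],[[0,0,-0.009],[0,0,0]],[[0,0,-0.009],[0,0,0]]]'
python3 -m handwheel '[[[0,0,0],[0,0,0]],[[0,0,0],[0,0,0]],[[0,0,0],[0,0,0]],[[0,0,0],[0,0,0]],[[0,0,0],[0,0,0]]]' -0.2
python3 -m handwheel '[[[0,0,-0.05],[0,0,0]],[[0,0,-0.2],[0,0,0]],[[0,0,-0.4],[0,0,0]],[[0,0.15,-0.55],[0,0,0]],[[0,0.3,-0.7],[0,0,0]]]' | tail -5
python3 -m handwheel '[[[0,0.12,0],[0,0,0]],[[0,0.12,0],[0,0,0]],[[0,0.12,0],[0,0,0]],[[0,0.12,0],[0,0,0]]]' | tail -5
python3 - <<'E'
from h import *
s=cam('wrist');cv2.imwrite('pics/15.png',cv2.cvtColor(s['color'],cv2.COLOR_RGB2BGR));w=world(s);X=w.reshape(-1,3)
n=np.hypot(X[:,0]-.541,X[:,1]+.212)
m=(n<.014)&(X[:,2]>.085)&(X[:,2]<.125);print('head top z',m.sum(),np.median(X[m,2]))
m=(n<.03)&(X[:,2]>.095)&(X[:,2]<.125);P=X[m];print((P.min(0)+P.max(0))/2,np.ptp(P,axis=0)[:2]); A=np.c_[P[:,:2]-P[:,:2].mean(0),np.ones(len(P))];k=P[:,2]>np.median(P[:,2])-.002;print('tilt',np.linalg.lstsq(A[k],P[k,2],rcond=None)[0])
m=(n>.020)&(n<.0245)&(X[:,2]>.06)&(X[:,2]<.08);print('hub top z',m.sum(),np.median(X[m,2]))
w=world(cam('scene'));X=w.reshape(-1,3)
m=(X[:,2]>.095)&(X[:,2]<.15)&(np.hypot(X[:,0]-.553,X[:,1]-.267)<.04);P=X[m];print('L',m.sum(),P.mean(0),(P.min(0)+P.max(0))/2)
rel([.5,-.1,.2])
E
```

```text
clock: 33.63
tool_pos: [0.5421, -0.2093, 0.0555]
orientation: [-180.0, 0.1, -179.9]
force: [-2.1, 0.8, 8.7]
opening: 0.0356
clock: 34.05
tool_pos: [0.5413, -0.2091, 0.054]
orientation: [-180.0, -0.0, -180.0]
force: [-0.6, -0.6, 0.1]
opening: 0.0522
clock: 34.47
tool_pos: [0.5411, -0.1506, 0.1955]
orientation: [-180.0, 0.1, 179.9]
force: [1.1, 0.5, -0.6]
opening: 0.0525
clock: 34.8
tool_pos: [0.541, -0.1262, 0.1934]
orientation: [-180.0, 0.0, -179.9]
force: [0.1, -1.2, -0.6]
opening: 0.0529
head top z 1188 0.10369193387968248
[ 0.54122011 -0.21169069  0.10136423] [0.03626945 0.03652767]
tilt [0.00209332 0.00207833 0.10368129]
hub top z 881 0.06964538134725427
L 197 [0.5564777  0.26707617 0.11181527] [0.55289849 0.26804833 0.10690083]
pos [ 0.5409 -0.1268  0.1928] rpy [-1.7999e+02 -5.0000e-02  1.7999e+02] F [ 0.18 -0.5  -0.01] open 0.0526 t 34.9
shift [ 0.205  0.134 -0.036] turn [-0.     -0.0001 -0.    ]
```

The head top sits 34.05 mm above the hub's top face, which is exactly the head's height, so the plug is flush. It is level, and the other plug still stands on the left pan. Handing in.

```bash
python3 -c "
from plant import *
print(close_job())"
```

```text
the job is handed in; nothing more can be done
None
```

I weighed the two plugs, pressed the heavier one home in the hub, left the other on its pan and handed the job in at about 35 s of the 72 s allowed. No verdict was reported.

- **Weighing:** The first plug went on the left pan and the second on the right. The beam settled with the right side down, and I gripped the right-hand plug there with the tool tilted 4° to match.
- **Pressing:** First contact was about 2 mm off the bore, shown by side forces, so I shifted and the foot went in. I pushed the brass seat down at about 8–10 N on the hub. The push rose to about 17.5 N at the end, by my reading, against the 25 N limit.
- **Last checks:**
  - The head stands 34.05 mm above the hub's top face, which is its full 34 mm height, so it is flush.
  - Its tilt is about 0.003 rad.
  - The other plug stands on the left pan, about 3 mm from the pan centre I estimated.
  - The gripper is open and well clear, with force readings near zero.

**What disagreed or went wrong:**
- **Fingertip position:** The fingertips sit about 20 mm behind the reported TCP, not 14 mm ahead as stated. The first plug was therefore held only by its top edge, and two grips on the second plug slipped off; it stayed upright. Gripping about 33 mm lower fixed it.
- **Camera offset:** The wrist camera read 2–3 mm off the scene camera, and the touch correction at the bore dealt with that.
- **Bystanders:** I did not re-measure the oil bottle, sprocket or spanner at the end. The arm never worked near them.

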